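# Pull the blind plug out of the water filter with its bayonet key

### The arm

A 7-joint arm with a two-finger parallel gripper is mounted at the origin on a cart in front of the work surface, level with it; the furniture and walls round the work are solid. World frame = base frame: x ahead of the robot, y to its left, z up, the work surface at z = 0. Lengths are in m, angles in rad, forces in N, time in s.
With the tool pointing down it reaches from about 0.4 to 0.875 m from the base axis. Payload 19.3 kg.
Tool frame: the origin (TCP) lies midway between the tips of the shut fingers; the grasp point (between the pads) lies 19 mm behind it; z points along the fingers, y is the line along which they close (so a half turn about z gives the same grasp; the last joint's range is limited). The gripper opens to 85 mm and grips with 20 to 120 N. Pads are 22 mm wide; open, the fingers measure 114 mm over their backs; the gripper's body (76 mm by 85 mm) begins 54 mm behind the grasp point. The pads swing forward as they close: fully open they stand 13 mm farther back than shut.
Start: joints at [1.156, 0.521, -0.036, 1.599, 0.021, 1.021, -0.113], TCP at [0.211, -0.588, 0.231] pointing down, gripper open.
Joint ranges: [-2.91, 2.91], [-0.3, 2.13], [-1.5, 1.42], [0.17, 2.43], [-1.26, 4.41], [0.16, 1.93], [-2.52, 2.52]. Speed limits (rad/s): [1.89, 1.89, 2.39, 2.39, 3.01, 3.01, 3.01].

### API

Orientations are given as a rotation vector (axis times angle).
In Python, from plant import telemetry, imaging, workorder gives the robot as it stands.
- The arm moves only by the tool drive_tool, never from a script. Its argument "commands" is one flat list of numbers, 7 for each row, row after row: the shift along the tool's x, y, z in cm, then the turn, a rotation vector about the tool's x, y, z in degrees, then the finger opening in cm, from 0 to 8.54. In form: [x, y, z, rx, ry, rz, gripper, x, y, z, rx, ry, rz, gripper, ...]. A call has exactly 10 rows; each row shifts and turns the commanded pose from where the row before left it, along the tool's axes as they then stand; what a row does not reach is not made up. A row lasts 1/10 s, in which the tool goes at most 50 mm and 8.59 degrees, less where a joint would pass 70% of its speed; a pose out of reach is approached as far as the arm can. A call with a gripper value outside its range is refused whole. The fingers move at their own pace and stop on an object; the grip force is fixed at half the most. Time passes only in rows, so rows that do not move let the fingers close, or fill a call up. It gives the time, the measured TCP pose, the force, the opening and the grip force at its end, in the units of the state.
- telemetry.read_state(): the state, without advancing time (a new reading comes with each control period).
- imaging.read_camera(name): name is "side" or "top" or "wrist"; returns (picture, depth): 384x512x3 uint8, red, green, blue; 384x512 float32, m along the optical axis (not along the pixel's ray), 0 where there is no reading.
- imaging.calibration(name): a dict with "camera_matrix" (3x3 intrinsics, pixels), "k1" (the pictures are not rectified: a ray, as slopes to the right and down, at radius r is drawn at 1 + k1 r^2 times it, then the intrinsics apply), "rvec" (rotation vector, rad) and "tvec" (3), from world to camera coordinates, as OpenCV has them. Camera axes: x right, y down, z forward; pixel columns grow to the right and rows downward; lengths in m; the calibration is good to about 2 mm. A picture is of the moment at which its call begins: read the wrist's pose just before it. calibration takes no time and is no camera call; for the wrist camera it gives the pose at the moment of the call.
- workorder.close_job(): hands the job in; it is judged then, once.
The state is a dict: "time": time; "qpos": joint angles; "dq": joint speeds; "joint_torque": joint torques, N m; "tool_pos": TCP position; "tool_rot": TCP orientation; "contact_force": force on the tool from outside, world axes, zero at the start; "moment": the same for the moment, N m; "grip_width": opening from 0.0 (shut) to 1.0 (fully open); "grasp_force": force on a finger pad.
Only numpy, scipy, OpenCV 4.12 (cv2) and the standard library are available. Lean on these libraries where they do the work, as an engineer would, in place of code of your own. Each camera call takes 0.05 s, during which the arm holds its last target. There are 200 camera calls.

### The job

Take the T-handled key from its wooden stand, push its cross-bar down through the slot in the plug that sits flush in the white water-filter base, turn it well under the brass, and pull the plug straight up out of the base. Stand the plug upright in the round white dish with the key left in it, and let go. Work gently, by feel: the brass nut's slot may stand askew, so never force the key; keep the plug upright and leave the other things alone.

Things in the scene. Friction and masses are not known exactly. Their poses are not given: they have to be found in the camera images.
- filter_base: White filter base, fixed, 104 x 104 mm over the block (116 mm at its foot), 60 mm high, with a round bore 59 mm wide and 50 mm deep from the top in its middle, two hose stubs on its +x side. Origin at the centre of its underside on the worktop, z up.
- filter_plug: Grey round plug, 56 mm across, 50 mm high, about 0.23 kg, standing in the bore, top flush with the base; its seals hold it with some 5 to 12 N over the first 20 mm of lift, after which it is only guided. Origin at the centre of its underside, z up. 47 mm above the origin, in a recess 42 mm wide, lies the top of a brass nut plate 5 mm thick with a slot 11 mm wide right across.
- key_grip (a point): Centre of the black handle bar of the steel key: 70 mm (along x) x 14 mm (along y, grip here) x 18 mm high. The key weighs 0.09 kg and stands upright, loose, in its stand. Resting by its collar on the brass plate, cross-bar through the slot, this point is 97 mm above the plug's origin; with the cross-bar lying on top of the plate, unthreaded, about 111 mm.
- key_tip (a point): Rounded tip of the key, on its axis, 69 mm below the handle's centre. A steel cross-bar 32 mm long (along x) x 8 mm wide lies 5 to 11 mm above the tip; a round collar 32 mm across has its underside 19 mm above the tip. With the collar on the brass plate the cross-bar is 3 mm clear under the plate.
- key_stand: Wooden block 66 x 66 mm, 40 mm high, fixed, with an oblong hole for the key's end; the key's collar rests on its top. Origin at the centre of its underside.
- saucer: White round dish, fixed, 124 mm across, 14 mm high, with a flat floor 108 mm across, 5 mm above its origin (centre of the underside, on the worktop).
- white_cap: Bystander: white cap, 34 mm across, 30 mm high, origin at its underside.
- shaker: Bystander: grey shaker, 44 mm across, 90 mm high, origin at its underside.
- spice_jar: Bystander: spice jar with a red lid, 45 mm across, 106 mm high, origin at its underside.
- timer: Bystander: small green timer, 26 x 64 x 54 mm, origin at its underside.
- plug_top (a point): Centre of the plug's top rim, axes as the plug's. The nut's slot, 3 mm below, is turned by 10 to 60 degrees from x, counter-clockwise seen from above: how far is not given (the nut is stiff). Look, or feel for it with the key pressed lightly. Below the plate are 20 mm of room; a pin stops the key's cross-bar about 60 degrees from the slot to either side (over 0.2 N m drags the nut round).
Mind the look-alikes: they are no part of the job. There is more than one size of the saucer; the one meant has the size given above.

How it is judged:
By the outcome, as a careful person would: the job done as asked, in the order asked, and still so for the second after the job is handed in, with the robot touching nothing.
It also fails if it takes over 72 s, if anything falls off the work surface, if the arm or the gripper's body presses on something with over 40 N, if the wrist force passes 120 N, or if a joint passes its speed limit or range.

## Working session

There is one attempt and no reset: what is moved stays moved. The work goes in short steps, Python scripts to look and compute and a tool call to move; the robot and the scene stay as the last step left them, time stands still between calls to the robot, and variables do not carry over. Pictures are saved under pics/ and viewed, at most 10 in all, crops included, and the job is handed in when it is done.

Besides the shell and the picture viewer there is one more tool, called after ">>>" as name(argument=value, ...) on one line, values as JSON. drive_tool: Moves the arm, as the interface text tells. Its arguments: {"type":"object","properties":{"commands":{"type":"array"}},"required":["commands"]}

```bash
ls; mkdir -p pics; cat > h.py <<'E'
import numpy as np, cv2
from scipy.spatial.transform import Rotation as R
from plant import telemetry, imaging, workorder
def cam(name):
    c=imaging.calibration(name); p,d=imaging.read_camera(name); 
    return p,d,c
def save(n,p,c,d): 
    cv2.imwrite(f'pics/{n}.png',p[:,:,::-1]); np.savez(f'pics/{n}.npz',p=p,d=d,K=c['camera_matrix'],k1=c['k1'],r=c['rvec'],t=c['tvec'])
def load(n): return np.load(f'pics/{n}.npz')
def ray(z,u,v):
    K=np.array(z['K']);k1=float(z['k1'])
    q=np.array([(u-K[0,2])/K[0,0],(v-K[1,2])/K[1,1]]);s=q.copy()
    for _ in range(20): s=q/(1+k1*(s@s))
    Rm=R.from_rotvec(np.ravel(z['r'])).as_matrix();t=np.ravel(z['t'])
    return -Rm.T@t, Rm.T@np.array([s[0],s[1],1.])
def atz(z,u,v,h):
    o,d=ray(z,u,v); return o+d*(h-o[2])/d[2]
def atd(z,u,v):
    o,d=ray(z,u,v); return o+d*float(z['d'][int(round(v)),int(round(u))])
E
python3 - <<'E'
from h import *
print(telemetry.read_state())
ims=[]
for n in('top','side','wrist'):
    p,d,c=cam(n); save(n+'0',p,c,d); ims.append(p); print(n,c)
a=np.hstack(ims[:2]); cv2.imwrite('pics/both.png',cv2.resize(a,(800,300),interpolation=cv2.INTER_AREA)[:,:,::-1])
E
```

```text
pics
{'time': 0.0, 'qpos': array([ 1.15579801,  0.52200328, -0.03629549,  1.59997066,  0.02119749,
        1.02111942, -0.11278312]), 'dq': array([ 1.91102448e-04, -1.25765991e-04, -4.64469934e-04,  7.70573400e-05,
       -1.52554201e-03, -5.57990748e-04,  5.84676720e-04]), 'joint_torque': array([-9.26288594e-04, -9.27100253e+01,  1.97989918e+00, -3.69930553e+01,
        1.80180359e-02,  8.09068879e-03,  2.22824161e-05]), 'tool_pos': array([ 0.21109343, -0.58792706,  0.23074616]), 'tool_rot': array([-3.09396440e+00, -5.38708637e-01,  4.43975113e-04]), 'contact_force': array([ 0.52591006,  0.92148662, -0.0023854 ]), 'moment': array([ 0.01779278, -0.06489586, -0.03678553]), 'grasp_force': 0.0, 'grip_width': 0.9989330203932261}
top {'camera_matrix': array([[452.29402543,   0.        , 255.55368264],
       [  0.        , 452.29402543, 187.49698395],
       [  0.        ,   0.        ,   1.        ]]), 'k1': -0.18120100342208836, 'rvec': array([ 2.16110137, -2.12841052,  0.17147442]), 'tvec': array([0.12021076, 0.53363321, 1.48166994])}
side {'camera_matrix': array([[490.66791583,   0.        , 255.49851461],
       [  0.        , 490.66791583, 192.98103283],
       [  0.        ,   0.        ,   1.        ]]), 'k1': -0.03449402456035935, 'rvec': array([ 2.01341167, -0.00354489,  0.00556834]), 'tvec': array([-0.50246277,  0.15431524,  1.28113806])}
wrist {'camera_matrix': array([[282.64230892,   0.        , 251.98816093],
       [  0.        , 282.64230892, 186.6932789 ],
       [  0.        ,   0.        ,   1.        ]]), 'k1': -0.03093315256900394, 'rvec': array([-2.36204042,  1.66083725,  0.24970004]), 'tvec': array([-0.6246702 , -0.03878967,  0.37760785])}
```

View pics/top0.png

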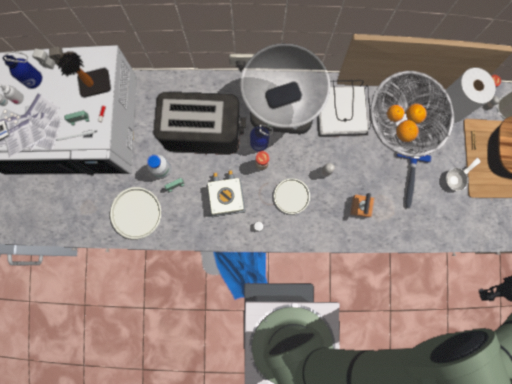

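The top picture shows the filter base at (226,196) and the key stand at (364,206). There are two dishes, at (292,196) and (136,213). The cap is at (258,227), the spice jar at (262,158), the shaker at (329,169) and the timer at (174,184).

```bash
python3 - <<'E'
from h import *
z=load('top0')
for n,u,v,h in[('base',226,196,.06),('stand',364,206,.04),('dishA',292,196,.014),('dishB',136,213,.014),('cap',258,227,.03),('jar',262,158,.106),('shaker',329,169,.09),('timer',174,184,.054)]:
    print(n,atz(z,u,v,h).round(3),atd(z,u,v).round(3))
for n,a,b in[('A',(274,196),(310,196)),('B',(110,213),(162,213))]:
    print(n,np.linalg.norm(atz(z,*a,.014)-atz(z,*b,.014)))
p=z['p']
c1=cv2.resize(p[165:245,195:275],(400,400),interpolation=cv2.INTER_CUBIC)
c2=cv2.resize(p[165:245,325:405],(400,400),interpolation=cv2.INTER_CUBIC)
cv2.imwrite('pics/crop1.png',np.hstack([c1,c2])[:,:,::-1])
E
```

```text
base [0.499 0.226 0.06 ] [0.503 0.228 0.031]
stand [ 0.474 -0.24   0.04 ] [ 0.472 -0.234  0.063]
dishA [0.508 0.003 0.014] [0.509 0.003 0.01 ]
dishB [0.441 0.537 0.014] [0.442 0.54  0.002]
cap [0.4   0.118 0.03 ] [0.399 0.118 0.034]
jar [0.619 0.109 0.106] [0.619 0.109 0.107]
shaker [ 0.59  -0.113  0.09 ] [ 0.591 -0.114  0.083]
timer [0.537 0.402 0.054] [0.537 0.402 0.054]
A 0.12356105267724876
B 0.1831649260085677
```

View pics/crop1.png

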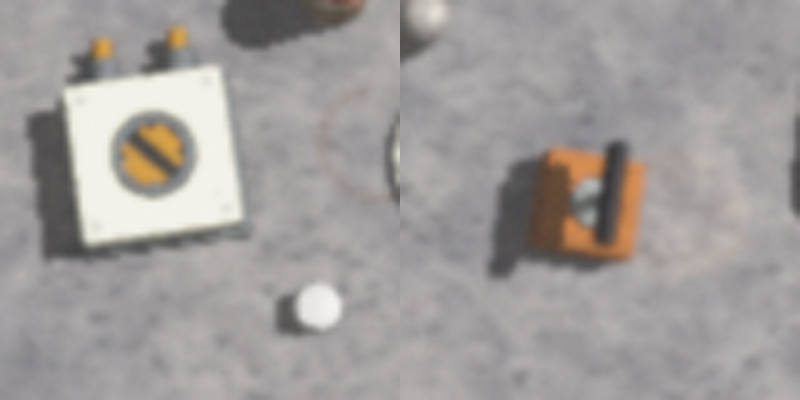

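View pics/side0.png

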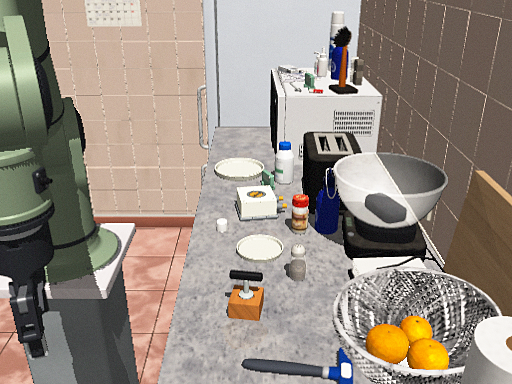

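The left crop shows the base with its stubs up (+x). The slot runs from (132,133) to (178,178), and the plug is centred at about (154,154). The right crop shows the key handle running from (617,145) to (607,243) over the stand. The side picture shows the same: base at (256,203), dish at (260,247), key at (246,275). The 124 mm dish is the one at top pixel (292,196). The other measures 183 mm, so it is a look-alike.

```bash
python3 - <<'E'
from h import *
z=load('top0')
f=lambda x,y,h,ox=195: atz(z,ox+x/5-.4,165+y/5-.4,h)
ang=lambda d: np.degrees(np.arctan2(d[1],d[0]))
print('slot',ang(f(132,133,.057)-f(178,178,.057)), 'plug',f(154,154,.06))
# base edges: left edge (65,88)->(85,245), right (218,68)->(243,222)
print('yaw',ang(f(65,88,.06)-f(85,245,.06)),ang(f(218,68,.06)-f(243,222,.06)))
C=[f(*q,.06) for q in((65,88),(218,68),(243,222),(85,245))];print('base c',np.mean(C,0),[np.linalg.norm(C[i]-C[i-1]) for i in range(4)])
a,b=f(217,143,.099,325),f(207,242,.099,325);print('key',(a+b)/2,np.linalg.norm(a-b),ang(a-b))
S=[f(*q,.04,325) for q in((148,148),(246,160),(232,258),(130,250))];print('stand',np.mean(S,0))
s=telemetry.read_state();print(R.from_rotvec(s['tool_rot']).as_matrix().round(3))
c=imaging.calibration('wrist');Rm=R.from_rotvec(c['rvec']).as_matrix();cp=-Rm.T@c['tvec']
Rt=R.from_rotvec(s['tool_rot']).as_matrix();print('cam in tool',Rt.T@(cp-s['tool_pos']),(Rt.T@Rm.T).round(2))
E
```

```text
slot 46.556007844457746 plug [0.50064236 0.22795958 0.06      ]
yaw 8.887530029472819 10.246379665235379
base c [0.49971361 0.22884286 0.06      ] [np.float64(0.10597024192397647), np.float64(0.10284743108633157), np.float64(0.10449498781111094), np.float64(0.10532474536153084)]
key [ 0.47709178 -0.23550078  0.099     ] 0.06560957947070867 -7.00024891419747
stand [ 0.47627792 -0.23466672  0.04      ]
[[ 0.941  0.338 -0.   ]
 [ 0.338 -0.941  0.001]
 [-0.    -0.001 -1.   ]]
cam in tool [ 7.40295662e-02 -9.35319553e-05 -1.41367892e-01] [[ 0.   -0.96 -0.29]
 [ 1.    0.    0.  ]
 [-0.   -0.29  0.96]]
```

>>> drive_tool(commands=[0, 0, 0.5, 0, 0, 6.7, 8.5, 0, 0, 0.5, 0, 0, 6.7, 8.5, 0, 0, 0.5, 0, 0, 6.7, 8.5, 0, 0, 0.5, 0, 0, 6.6, 8.5, 2.3, -4, 0, 0, 0, 0, 8.5, 2.3, -4, 0, 0, 0, 0, 8.5, 2.3, -4, 0, 0, 0, 0, 8.5, 2.3, -4, 0, 0, 0, 0, 8.5, 2.3, -4, 0, 0, 0, 0, 8.5, 2.3, -4, 0, 0, 0, 0, 8.5])

```text
time: 1.15
tool_pos: [0.378, -0.365, 0.2113]
tool_rot: [3.136, -0.19, 0.0]
contact_force: [1.6, -0.5, 0.4]
grip_width: 0.994
grasp_force: 0.0
```

>>> drive_tool(commands=[2.1, -3.6, 0, 0, 0, 0, 8.5, 2.1, -3.6, 0, 0, 0, 0, 8.5, 2.1, -3.6, 0, 0, 0, 0, 8.5, 2, -3.4, 0, 0, 0, 0, 8.5, 0, 0, 1, 0, 0, 0, 8.5, 0, 0, 1, 0, 0, 0, 8.5, 0, 0, 1, 0, 0, 0, 8.5, 0, 0, 0, 0, 0, 0, 8.5, 0, 0, 0, 0, 0, 0, 8.5, 0, 0, 0, 0, 0, 0, 8.5])

```text
time: 2.15
tool_pos: [0.4767, -0.2363, 0.1816]
tool_rot: [3.136, -0.192, 0.001]
contact_force: [-0.0, -0.6, -0.1]
grip_width: 0.99
grasp_force: 0.0
```

```bash
python3 - <<'E'
from h import *
s=telemetry.read_state();print(s['tool_pos'],s['tool_rot'],s['contact_force'],s['moment'])
p,d,c=cam('wrist');save('w1',p,c,d)
E
```

```text
[ 0.47669703 -0.2363449   0.18161703] [ 3.13551934e+00 -1.91789752e-01  5.69120497e-04] [-0.00836104 -0.55638449 -0.12995624] [ 0.03436828  0.01307817 -0.03515813]
```

View pics/w1.png

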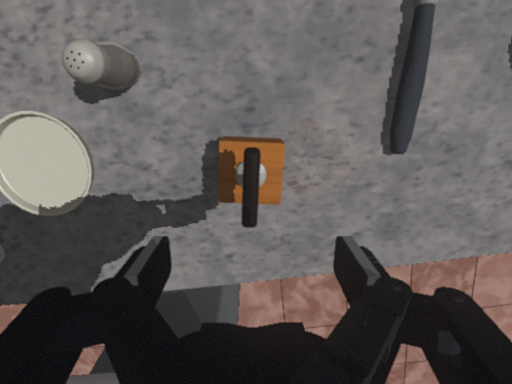

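The wrist picture shows the handle from (252,149) to (250,226), centred between the fingers over the stand at (251,171).

```bash
python3 - <<'E'
from h import *
z=load('w1')
a,b=atz(z,252,149,.099),atz(z,250,226,.099);d=a-b
print(a,b,(a+b)/2,np.linalg.norm(d),np.degrees(np.arctan2(d[1],d[0])),atd(z,251,190),atd(z,251,160))
E
```

```text
[ 0.51315782 -0.24130478  0.099     ] [ 0.44683756 -0.2314359   0.099     ] [ 0.47999769 -0.23637034  0.099     ] 0.06705051718620596 -8.463867257806879 [ 0.47875082 -0.23624792  0.09750534] [ 0.50403214 -0.23936998  0.09716363]
```

>>> drive_tool(commands=[0.3, 0, 1.5, 0, 0, 1, 5, 0, 0, 1.5, 0, 0, 0, 5, 0, 0, 1.5, 0, 0, 0, 5, 0, 0, 1.5, 0, 0, 0, 5, 0, 0, 1.5, 0, 0, 0, 5, 0, 0, 1.5, 0, 0, 0, 5, 0, 0, 1, 0, 0, 0, 5, 0, 0, 1, 0, 0, 0, 5, 0, 0, 0, 0, 0, 0, 5, 0, 0, 0, 0, 0, 0, 5])

```text
time: 3.2
tool_pos: [0.4799, -0.2362, 0.0716]
tool_rot: [3.134, -0.218, 0.0]
contact_force: [-0.1, 0.0, -0.1]
grip_width: 0.586
grasp_force: 0.0
```

>>> drive_tool(commands=[0, 0, 0, 0, 0, 0, 3, 0, 0, 0, 0, 0, 0, 2, 0, 0, 0, 0, 0, 0, 1.5, 0, 0, 0, 0, 0, 0, 0.8, 0, 0, 0, 0, 0, 0, 0.8, 0, 0, 0, 0, 0, 0, 0.8, 0, 0, 0, 0, 0, 0, 0.8, 0, 0, 0, 0, 0, 0, 0.8, 0, 0, 0, 0, 0, 0, 0.8, 0, 0, 0, 0, 0, 0, 0.8])

```text
time: 4.2
tool_pos: [0.48, -0.2362, 0.0716]
tool_rot: [3.134, -0.218, 0.001]
contact_force: [-0.5, 0.9, 6.0]
grip_width: 0.156
grasp_force: 58.5
```

>>> drive_tool(commands=[0, 0, -1, 0, 0, 0, 0.8, 0, 0, -2, 0, 0, 0, 0.8, 0, 0, -3, 0, 0, 0, 0.8, 0, 0, -3, 0, 0, 0, 0.8, 0, 0, -3, 0, 0, 0, 0.8, -0.2, -2.5, 0, 0, 0, 0, 0.8, -0.5, -4.6, 0, 0, 0, 0, 0.8, -0.5, -4.6, 0, 0, 0, 0, 0.8, -0.5, -4.6, 0, 0, 0, 0, 0.8, -0.5, -4.6, 0, 0, 0, 0, 0.8])

```text
time: 5.2
tool_pos: [0.4866, -0.0244, 0.192]
tool_rot: [3.134, -0.218, 0.001]
contact_force: [1.1, 0.2, 0.2]
grip_width: 0.156
grasp_force: 58.7
```

>>> drive_tool(commands=[-0.5, -4.6, 0, 0, 0, 0, 0.8, -0.5, -4.6, 0, 0, 0, 0, 0.8, -0.5, -4.6, 0, 0, 0, 0, 0.8, -0.5, -4.6, 0, 0, 0, 0, 0.8, -0.4, -4.6, 0, 0, 0, 0, 0.8, -0.4, -2.3, 0, 0, 0, 0, 0.8, 0, 0, 0, 0, 0, -7, 0.8, 0, 0, 0, 0, 0, -7, 0.8, 0, 0, 0, 0, 0, -7, 0.8, 0, 0, 0, 0, 0, -7, 0.8])

```text
time: 6.2
tool_pos: [0.494, 0.2283, 0.1919]
tool_rot: [3.092, 0.555, 0.0]
contact_force: [0.0, 0.7, -1.3]
grip_width: 0.154
grasp_force: 58.7
```

>>> drive_tool(commands=[0, 0, 0, 0, 0, -7, 0.8, 0, 0, 0, 0, 0, -7, 0.8, 0, 0, 0, 0, 0, -7, 0.8, 0, 0, 0, 0, 0, -5.5, 0.8, 0, 0, 0, 0, 0, 0, 0.8, 0, 0, 1, 0, 0, 0, 0.8, 0, 0, 1, 0, 0, 0, 0.8, 0, 0, 0, 0, 0, 0, 0.8, 0, 0, 0, 0, 0, 0, 0.8, 0, 0, 0, 0, 0, 0, 0.8])

```text
time: 7.2
tool_pos: [0.4942, 0.2285, 0.1714]
tool_rot: [-2.886, -1.241, -0.0]
contact_force: [-0.4, 0.3, -0.8]
grip_width: 0.146
grasp_force: 58.7
```

```bash
python3 - <<'E'
from h import *
s=telemetry.read_state();print(s['qpos'],s['tool_pos'],s['tool_rot'],s['contact_force'],s['moment'])
p,d,c=cam('wrist');save('w2',p,c,d)
E
```

```text
[-0.28334844  0.48710926 -0.34939691  1.8592312   0.21833851  0.83245609
 -1.50170751] [0.49417006 0.22851175 0.17140133] [-2.88606466e+00 -1.24092928e+00 -1.27729935e-04] [-0.40950432  0.32962936 -0.82704862] [-0.01761268  0.00850136  0.02419621]
```

View pics/w2.png

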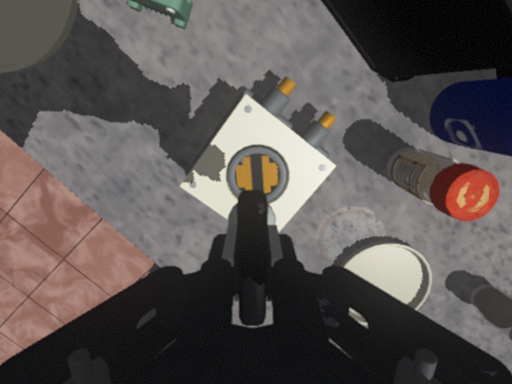

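The wrist picture shows the plug ring at about (258,174), with the slot nearly vertical in the image, so it lines up with the key. The handle runs from (253,190) to (253,325). I'll enlarge that area.

```bash
python3 - <<'E'
from h import *
p=load('w2')['p'][130:250,193:323]
cv2.imwrite('pics/c2.png',cv2.resize(p,(650,600),interpolation=cv2.INTER_CUBIC)[:,:,::-1])
E
```

```text
(no output)
```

View pics/c2.png

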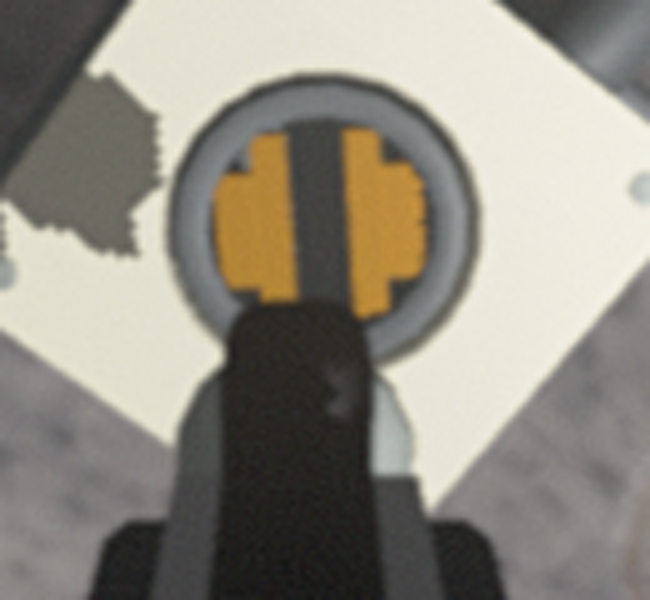

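The enlarged crop shows the bore circle spanning x 168 to 480 with its top at y 72. The slot's centre line runs from (315.5,128) to (325,298).

```bash
python3 - <<'E'
from h import *
z=load('w2'); f=lambda x,y,h: atz(z,193+x/5-.4,130+y/5-.4,h)
L,Rr=f(168,222,.06),f(480,222,.06);T=f(324,72,.06);print('bore',(L+Rr)/2,np.linalg.norm(L-Rr))
c=(L+Rr)/2
# circle through L,R,T
from scipy.optimize import least_squares
pts=np.array([L,Rr,T,f(205,120,.06),f(447,120,.06),f(205,325,.06)])[:,:2]
r=least_squares(lambda q:np.hypot(*(pts-q[:2]).T)-q[2],[.5,.228,.03]);print(r.x,r.fun)
s=f(315.5,128,.057)-f(325,298,.057);print('slot',np.degrees(np.arctan2(s[1],s[0])),'mid',f(320.5,215,.057))
yaw=2*np.degrees(np.arctan2(1.24093,2.88606));print('tool yaw',yaw)
# handle top
a,b=atz(z,253,191,.1794+.019),atz(z,253,320,.1794+.019)
for u,v in((253,200),(253,250),(253,300)): print(atd(z,u,v))
s=R.from_rotvec(telemetry.read_state()['tool_rot']).as_matrix();print(s.round(4))
# top camera too
p,d,cc=cam('side');save('s2',p,cc,d)
for nm,i0 in (('k',0),):
  cv2.imwrite('pics/s2c.png',cv2.resize(p[130:240,210:320],(600,600),interpolation=cv2.INTER_CUBIC)[:,:,::-1])
E
```

```text
bore [0.50357222 0.23159026 0.06      ] 0.057618073475118874
[0.50290733 0.23083651 0.02918103] [-0.00031879 -0.00039019 -0.00047299  0.00031698  0.00063872  0.00022627]
slot 49.93285473547128 mid [0.50352109 0.23241868 0.057     ]
tool yaw 46.5328695896937
[0.51644726 0.25194514 0.19654526]
[0.49990889 0.23445198 0.1974238 ]
[0.48097217 0.21441515 0.19751013]
[[ 6.879e-01  7.258e-01  3.000e-04]
 [ 7.258e-01 -6.879e-01  2.000e-04]
 [ 3.000e-04  1.000e-04 -1.000e+00]]
```

View pics/s2c.png

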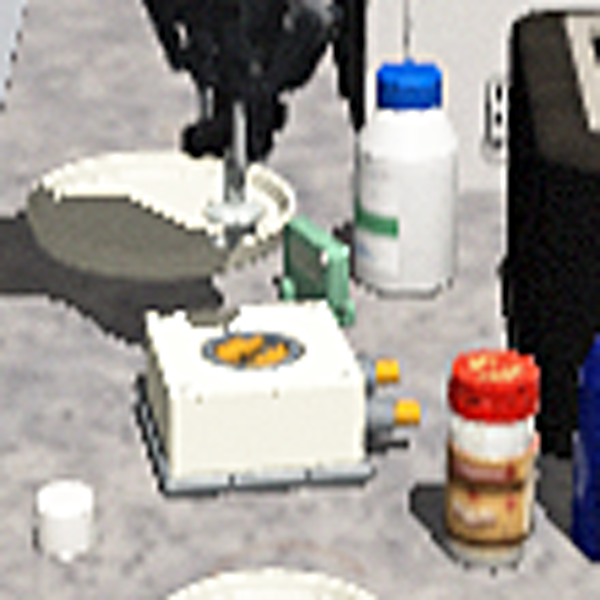

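The side crop shows the key hanging upright over the base, with the slot open below. Next I centre it (x +5 mm, y +4.3 mm, −3.4°) and go down to just above the plate.

>>> drive_tool(commands=[0.5, 0.4, 0, 0, 0, -3.4, 0.8, 0, 0, 1.5, 0, 0, 0, 0.8, 0, 0, 1.5, 0, 0, 0, 0.8, 0, 0, 1.5, 0, 0, 0, 0.8, 0, 0, 0.7, 0, 0, 0, 0.8, 0, 0, 0.5, 0, 0, 0, 0.8, 0, 0, 0.5, 0, 0, 0, 0.8, 0, 0, 0.4, 0, 0, 0, 0.8, 0, 0, 0, 0, 0, 0, 0.8, 0, 0, 0, 0, 0, 0, 0.8])

```text
time: 8.3
tool_pos: [0.5006, 0.2293, 0.1055]
tool_rot: [2.848, 1.326, 0.0]
contact_force: [-0.5, -0.5, -0.4]
grip_width: 0.151
grasp_force: 58.7
```

```bash
python3 - <<'E'
from h import *
s=telemetry.read_state();print(s['tool_pos'],s['tool_rot'],s['contact_force'],s['moment'],s['grip_width'])
p,d,c=cam('wrist');save('w3',p,c,d)
q,d,c=cam('side');save('s3',q,c,d)
a=cv2.resize(p[150:250,200:300],(400,400),interpolation=cv2.INTER_CUBIC)
b=cv2.resize(q[150:230,215:295],(400,400),interpolation=cv2.INTER_CUBIC)
cv2.imwrite('pics/c3.png',np.hstack([a,b])[:,:,::-1])
E
```

```text
[0.50061224 0.22929484 0.10554281] [2.84781510e+00 1.32645468e+00 4.78025766e-04] [-0.52888124 -0.48119332 -0.40241358] [-0.02197835 -0.03696355 -0.00923985] 0.15093507482497143
```

View pics/c3.png

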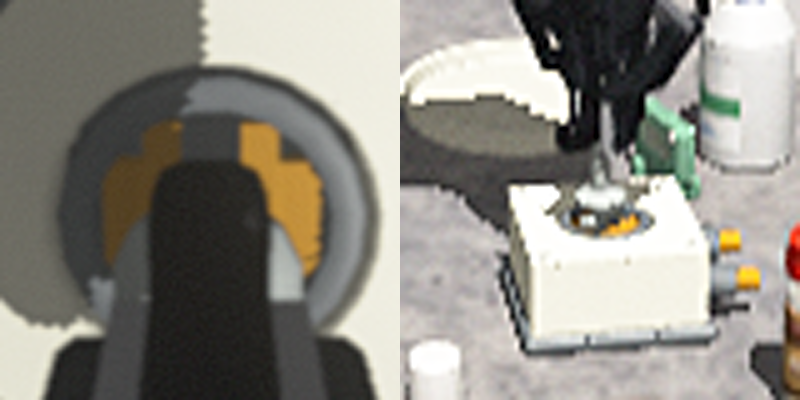

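The crop shows the handle (150 to 270, centre 210) lined up with the slot (182 to 240, centre 211), and the collar sits over the recess. I'll lower it gently.

>>> drive_tool(commands=[0, 0, 0.1, 0, 0, 0, 0.8, 0, 0, 0.1, 0, 0, 0, 0.8, 0, 0, 0.1, 0, 0, 0, 0.8, 0, 0, 0.1, 0, 0, 0, 0.8, 0, 0, 0.1, 0, 0, 0, 0.8, 0, 0, 0, 0, 0, 0, 0.8, 0, 0, 0, 0, 0, 0, 0.8, 0, 0, 0, 0, 0, 0, 0.8, 0, 0, 0, 0, 0, 0, 0.8, 0, 0, 0, 0, 0, 0, 0.8])

```text
time: 9.4
tool_pos: [0.5005, 0.2292, 0.1003]
tool_rot: [-2.848, -1.327, -0.0]
contact_force: [-0.4, 0.3, 0.2]
grip_width: 0.15
grasp_force: 58.7
```

>>> drive_tool(commands=[0, 0, 0.1, 0, 0, 0, 0.8, 0, 0, 0.1, 0, 0, 0, 0.8, 0, 0, 0.1, 0, 0, 0, 0.8, 0, 0, 0.1, 0, 0, 0, 0.8, 0, 0, 0.1, 0, 0, 0, 0.8, 0, 0, 0, 0, 0, 0, 0.8, 0, 0, 0, 0, 0, 0, 0.8, 0, 0, 0, 0, 0, 0, 0.8, 0, 0, 0, 0, 0, 0, 0.8, 0, 0, 0, 0, 0, 0, 0.8])

```text
time: 10.4
tool_pos: [0.5005, 0.2292, 0.0953]
tool_rot: [-2.848, -1.327, -0.0]
contact_force: [-0.3, 0.1, -0.8]
grip_width: 0.153
grasp_force: 58.7
```

>>> drive_tool(commands=[0, 0, 0.1, 0, 0, 0, 0.8, 0, 0, 0.1, 0, 0, 0, 0.8, 0, 0, 0.1, 0, 0, 0, 0.8, 0, 0, 0.1, 0, 0, 0, 0.8, 0, 0, 0.1, 0, 0, 0, 0.8, 0, 0, 0, 0, 0, 0, 0.8, 0, 0, 0, 0, 0, 0, 0.8, 0, 0, 0, 0, 0, 0, 0.8, 0, 0, 0, 0, 0, 0, 0.8, 0, 0, 0, 0, 0, 0, 0.8])

```text
time: 11.4
tool_pos: [0.5005, 0.2292, 0.0903]
tool_rot: [2.848, 1.326, 0.0]
contact_force: [0.5, 0.6, -0.5]
grip_width: 0.152
grasp_force: 58.7
```

>>> drive_tool(commands=[0, 0, 0.1, 0, 0, 0, 0.8, 0, 0, 0, 0, 0, 0, 0.8, 0, 0, 0, 0, 0, 3, 0.8, 0, 0, 0, 0, 0, 4, 0.8, 0, 0, 0, 0, 0, 4, 0.8, 0, 0, 0, 0, 0, 4, 0.8, 0, 0, 0, 0, 0, 3, 0.8, 0, 0, 0, 0, 0, 2, 0.8, 0, 0, 0, 0, 0, 0, 0.8, 0, 0, 0, 0, 0, 0, 0.8])

```text
time: 12.4
tool_pos: [0.5004, 0.2293, 0.0893]
tool_rot: [3.034, 0.814, -0.0]
contact_force: [0.6, -0.4, -1.8]
grip_width: 0.152
grasp_force: 58.7
```

```bash
python3 -c "
from h import *
s=telemetry.read_state();print(s['tool_pos'],s['tool_rot'],s['contact_force'],s['moment'],s['qpos'][6])"
```

```text
[0.50042217 0.22926755 0.08927371] [ 3.03424566e+00  8.13974787e-01 -1.24598400e-04] [ 0.55151859 -0.39777083 -1.84143409] [-0.01437501 -0.03223809 -0.01105949] -1.7762861230823355
```

>>> drive_tool(commands=[0, 0, 0, 0, 0, 3, 0.8, 0, 0, 0, 0, 0, 4, 0.8, 0, 0, 0, 0, 0, 4, 0.8, 0, 0, 0, 0, 0, 4, 0.8, 0, 0, 0, 0, 0, 4, 0.8, 0, 0, 0, 0, 0, 3, 0.8, 0, 0, 0, 0, 0, 3, 0.8, 0, 0, 0, 0, 0, 2, 0.8, 0, 0, 0, 0, 0, 0, 0.8, 0, 0, 0, 0, 0, 0, 0.8])

```text
time: 13.4
tool_pos: [0.5005, 0.2292, 0.0893]
tool_rot: [3.14, 0.083, -0.0]
contact_force: [0.2, -1.2, -0.8]
grip_width: 0.152
grasp_force: 58.7
```

```bash
python3 -c "
from h import *
s=telemetry.read_state();print(s['tool_pos'],s['tool_rot'],s['contact_force'],s['moment'],s['qpos'])"
```

```text
[0.50050373 0.22915303 0.0892844 ] [ 3.14035971e+00  8.32570722e-02 -3.27862888e-05] [ 0.20802681 -1.22152924 -0.82957599] [-0.33970134 -0.09597138  0.02029161] [-0.46364554  0.60104319 -0.10118658  1.9069154   0.0961886   0.63832188
 -2.14231277]
```

>>> drive_tool(commands=[0, 0, -0.1, 0, 0, 0, 0.8, 0, 0, -0.1, 0, 0, 0, 0.8, 0, 0, -0.1, 0, 0, 0, 0.8, 0, 0, -0.1, 0, 0, 0, 0.8, 0, 0, -0.1, 0, 0, 0, 0.8, 0, 0, -0.1, 0, 0, 0, 0.8, 0, 0, 0, 0, 0, 0, 0.8, 0, 0, 0, 0, 0, 0, 0.8, 0, 0, 0, 0, 0, 0, 0.8, 0, 0, 0, 0, 0, 0, 0.8])

```text
time: 14.4
tool_pos: [0.5004, 0.2292, 0.0953]
tool_rot: [3.14, 0.081, -0.0]
contact_force: [-1.3, 0.7, -8.1]
grip_width: 0.151
grasp_force: 58.6
```

```bash
python3 -c "
from h import *
s=telemetry.read_state();print(s['tool_pos'],s['tool_rot'],s['contact_force'],s['moment'],s['qpos'])"
```

```text
[0.50036371 0.22920474 0.09526753] [ 3.14048152e+00  8.09743227e-02 -3.72993305e-04] [-1.27830882  0.74536568 -8.12865792] [-0.08096217  0.08839908  0.02532137] [-0.46302214  0.59142924 -0.10210034  1.90416084  0.09384241  0.6507808
 -2.14186751]
```

>>> drive_tool(commands=[0, 0, -0.2, 0, 0, 0, 0.8, 0, 0, -0.2, 0, 0, 0, 0.8, 0, 0, -0.2, 0, 0, 0, 0.8, 0, 0, -0.2, 0, 0, 0, 0.8, 0, 0, -0.2, 0, 0, 0, 0.8, 0, 0, -0.2, 0, 0, 0, 0.8, 0, 0, -0.2, 0, 0, 0, 0.8, 0, 0, -0.2, 0, 0, 0, 0.8, 0, 0, -0.2, 0, 0, 0, 0.8, 0, 0, -0.2, 0, 0, 0, 0.8])

```text
time: 15.4
tool_pos: [0.5008, 0.2294, 0.1158]
tool_rot: [-3.14, -0.081, -0.001]
contact_force: [0.0, -0.1, -2.7]
grip_width: 0.152
grasp_force: 59.6
```

>>> drive_tool(commands=[0, 0, -0.3, 0, 0, 0, 0.8, 0, 0, -0.4, 0, 0, 0, 0.8, 0, 0, -0.4, 0, 0, 0, 0.8, 0, 0, -0.4, 0, 0, 0, 0.8, 0, 0, -0.5, 0, 0, 0, 0.8, 0, 0, -0.5, 0, 0, 0, 0.8, 0, 0, -0.5, 0, 0, 0, 0.8, 0, 0, -0.5, 0, 0, 0, 0.8, 0, 0, -0.4, 0, 0, 0, 0.8, 0, 0, -0.3, 0, 0, 0, 0.8])

```text
time: 16.4
tool_pos: [0.5005, 0.2293, 0.1577]
tool_rot: [-3.14, -0.081, -0.0]
contact_force: [0.1, 0.1, -3.8]
grip_width: 0.153
grasp_force: 59.6
```

>>> drive_tool(commands=[0, 0, -0.3, 0, 0, 0, 0.8, 0, 0, -0.4, 0, 0, 0, 0.8, 0, 0, -0.5, 0, 0, 0, 0.8, 0, 0, -0.5, 0, 0, 0, 0.8, 0, 0, -0.4, 0, 0, 0, 0.8, 0, 0, -0.2, 0, 0, 0, 0.8, 0, 0, 0, 0, 0, 0, 0.8, 0, 0, 0, 0, 0, 0, 0.8, 0, 0, 0, 0, 0, 0, 0.8, 0, 0, 0, 0, 0, 0, 0.8])

```text
time: 17.4
tool_pos: [0.5004, 0.2292, 0.1801]
tool_rot: [3.14, 0.081, -0.0]
contact_force: [0.0, 0.5, -4.0]
grip_width: 0.151
grasp_force: 59.6
```

```bash
python3 - <<'E'
from h import *
s=telemetry.read_state();print(s['tool_pos'],s['tool_rot'],s['contact_force'],s['moment'],s['qpos'])
q,d,c=cam('side');save('s4',q,c,d)
b=cv2.resize(q[130:260,200:330],(500,500),interpolation=cv2.INTER_CUBIC)
cv2.imwrite('pics/c4.png',b[:,:,::-1])
z=load('top0')
f=lambda u,v:atz(z,u,v,.014)
# dish rim from top image: fit contour
g=z['p'].astype(int); m=((g.min(2)>185)).astype(np.uint8)
n,l,st,ce=cv2.connectedComponentsWithStats(m);
for i in range(n):
    if 200<st[i,4]<5000 and abs(ce[i]-[292,196]).max()<25: print(st[i],ce[i])
i=l[196,292]; ys,xs=np.nonzero(l==i) if i else ([],[])
if len(xs):
    (cx,cy),r=cv2.minEnclosingCircle(np.c_[xs,ys].astype(np.float32)); print(cx,cy,r,f(cx,cy))
w=load('w1'); print('w1 dish rough',atz(w,38,163,.01))
E
```

```text
[0.50040544 0.22919308 0.18012787] [ 3.14042153e+00  8.09867081e-02 -4.68972680e-04] [ 0.0462033   0.54820471 -4.04419233] [-0.01523109  0.0404098  -0.01968094] [-0.45348384  0.46766546 -0.1131089   1.84547639  0.0687914   0.83252661
 -2.12011927]
[274 180  33  34 830] [290.34457831 195.94939759]
290.5 196.0 17.670696258544922 [0.50828514 0.00823313 0.014     ]
w1 dish rough [0.51314549 0.00645097 0.01      ]
```

View pics/c4.png

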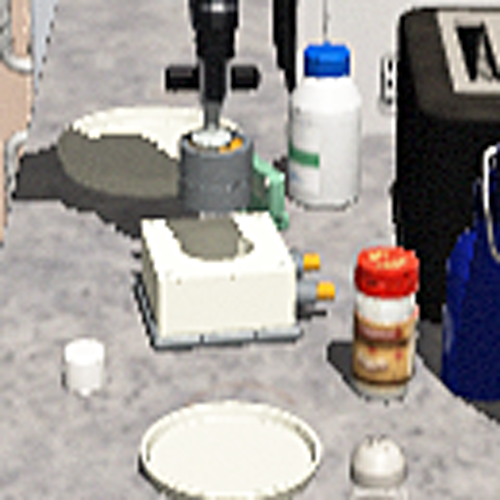

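The side crop shows the plug hanging upright, clear of the empty base, with the key turned across the slot. Next I carry it to the dish.

>>> drive_tool(commands=[0, 1, 0, 0, 0, 0, 0.8, 0, 2, 0, 0, 0, 0, 0.8, 0, 3, 0, 0, 0, 0, 0.8, -0.1, 3, 0, 0, 0, 0, 0.8, -0.1, 3, 0, 0, 0, 0, 0.8, -0.1, 3, 0, 0, 0, 0, 0.8, 0, 3, 0, 0, 0, 0, 0.8, 0, 2, 0, 0, 0, 0, 0.8, 0, 1.5, 0, 0, 0, 0, 0.8, 0, 1, 0, 0, 0, 0, 0.8])

```text
time: 18.45
tool_pos: [0.5089, 0.0024, 0.1803]
tool_rot: [3.14, 0.078, -0.0]
contact_force: [0.8, 0.5, -2.5]
grip_width: 0.148
grasp_force: 59.6
```

>>> drive_tool(commands=[0, 0, 0.5, 0, 0, 0, 0.8, 0, 0, 1, 0, 0, 0, 0.8, 0, 0, 1.2, 0, 0, 0, 0.8, 0, 0, 1.2, 0, 0, 0, 0.8, 0, 0, 1.2, 0, 0, 0, 0.8, 0, 0, 1.2, 0, 0, 0, 0.8, 0, 0, 1, 0, 0, 0, 0.8, 0, 0, 0.7, 0, 0, 0, 0.8, 0, 0, 0.5, 0, 0, 0, 0.8, 0, 0, 0, 0, 0, 0, 0.8])

```text
time: 19.45
tool_pos: [0.5089, 0.0044, 0.0948]
tool_rot: [3.141, 0.081, -0.001]
contact_force: [0.5, 0.5, -3.0]
grip_width: 0.15
grasp_force: 59.6
```

```bash
python3 - <<'E'
from h import *
s=telemetry.read_state();print(s['tool_pos'],s['contact_force'],s['moment'],s['qpos'][6])
q,d,c=cam('side');save('s5',q,c,d);p,d,c=cam('top');save('t5',p,c,d)
a=cv2.resize(p[160:240,250:330],(400,400),interpolation=cv2.INTER_CUBIC)
b=cv2.resize(q[190:290,210:310],(400,400),interpolation=cv2.INTER_CUBIC)
cv2.imwrite('pics/c5.png',np.hstack([a,b])[:,:,::-1])
E
```

```text
[0.50891184 0.00439367 0.09479029] [ 0.52095079  0.54119633 -2.9656567 ] [ 0.01898678  0.03761338 -0.00757293] -1.7057633036932254
```

View pics/c5.png

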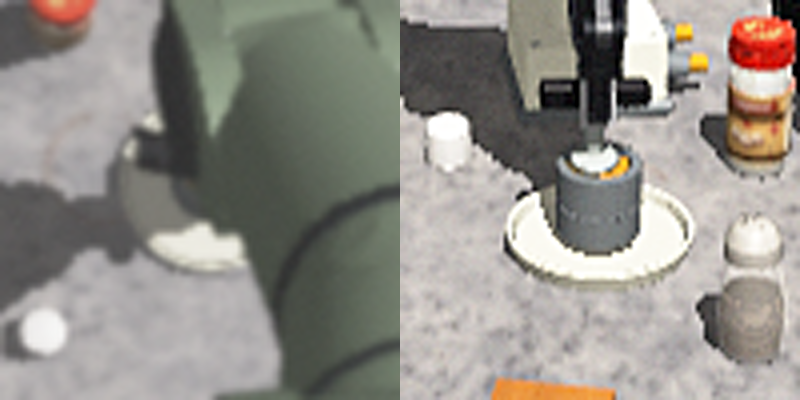

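The crop shows the plug upright above the middle of the dish. I'll lower it by feel.

>>> drive_tool(commands=[0, 0, 0.2, 0, 0, 0, 0.8, 0, 0, 0.2, 0, 0, 0, 0.8, 0, 0, 0.1, 0, 0, 0, 0.8, 0, 0, 0.1, 0, 0, 0, 0.8, 0, 0, 0.1, 0, 0, 0, 0.8, 0, 0, 0.1, 0, 0, 0, 0.8, 0, 0, 0.1, 0, 0, 0, 0.8, 0, 0, 0, 0, 0, 0, 0.8, 0, 0, 0, 0, 0, 0, 0.8, 0, 0, 0, 0, 0, 0, 0.8])

```text
time: 20.55
tool_pos: [0.5092, 0.0044, 0.0864]
tool_rot: [-3.141, -0.081, -0.0]
contact_force: [-0.5, -0.3, -0.1]
grip_width: 0.148
grasp_force: 59.8
```

>>> drive_tool(commands=[0, 0, 0.1, 0, 0, 0, 0.8, 0, 0, 0, 0, 0, 0, 0.8, 0, 0, 0, 0, 0, 0, 0.8, 0, 0, 0, 0, 0, 0, 0.8, 0, 0, 0.05, 0, 0, 0, 0.8, 0, 0, 0, 0, 0, 0, 0.8, 0, 0, 0, 0, 0, 0, 0.8, 0, 0, 0, 0, 0, 0, 0.8, 0, 0, 0, 0, 0, 0, 0.8, 0, 0, 0, 0, 0, 0, 0.8])

```text
time: 21.55
tool_pos: [0.5091, 0.0044, 0.0848]
tool_rot: [-3.141, -0.081, -0.0]
contact_force: [-0.8, 0.0, -1.1]
grip_width: 0.155
grasp_force: 59.8
```

>>> drive_tool(commands=[0, 0, 0.05, 0, 0, 0, 0.8, 0, 0, 0, 0, 0, 0, 0.8, 0, 0, 0.05, 0, 0, 0, 0.8, 0, 0, 0, 0, 0, 0, 0.8, 0, 0, 0, 0, 0, 0, 0.8, 0, 0, 0, 0, 0, 0, 0.8, 0, 0, 0, 0, 0, 0, 0.8, 0, 0, 0, 0, 0, 0, 0.8, 0, 0, 0, 0, 0, 0, 0.8, 0, 0, 0, 0, 0, 0, 0.8])

```text
time: 22.55
tool_pos: [0.5091, 0.0044, 0.0838]
tool_rot: [-3.141, -0.081, 0.0]
contact_force: [0.1, 0.8, -0.2]
grip_width: 0.148
grasp_force: 60.0
```

>>> drive_tool(commands=[0, 0, 0.05, 0, 0, 0, 0.8, 0, 0, 0, 0, 0, 0, 0.8, 0, 0, 0, 0, 0, 0, 1.4, 0, 0, 0, 0, 0, 0, 1.8, 0, 0, 0, 0, 0, 0, 2.5, 0, 0, 0, 0, 0, 0, 3.5, 0, 0, 0, 0, 0, 0, 4.5, 0, 0, 0, 0, 0, 0, 5, 0, 0, 0, 0, 0, 0, 5, 0, 0, 0, 0, 0, 0, 5])

```text
time: 23.55
tool_pos: [0.5091, 0.0044, 0.0833]
tool_rot: [-3.141, -0.081, -0.0]
contact_force: [-0.5, 0.1, -0.0]
grip_width: 0.587
grasp_force: 0.0
```

>>> drive_tool(commands=[0, 0, -0.3, 0, 0, 0, 5, 0, 0, -0.7, 0, 0, 0, 5, 0, 0, -1, 0, 0, 0, 5, 0, 0, -1.5, 0, 0, 0, 5, 0, 0, -2, 0, 0, 0, 5, 0, 0, -2, 0, 0, 0, 5, 0, 0, -2, 0, 0, 0, 5, 0, 0, -2, 0, 0, 0, 5, 0, 0, -2, 0, 0, 0, 5, 0, 0, 0, 0, 0, 0, 5])

```text
time: 24.55
tool_pos: [0.5102, 0.0045, 0.2214]
tool_rot: [-3.14, -0.081, -0.007]
contact_force: [-0.3, 0.4, -0.1]
grip_width: 0.585
grasp_force: 0.0
```

```bash
python3 - <<'E'
from h import *
s=telemetry.read_state();print(s['tool_pos'],s['contact_force'],s['grip_width'])
p,d,c=cam('wrist');save('w6',p,c,d);z=load('w6')
# 3D points from depth near the dish
X=[]
for v in range(0,384,2):
    for u in range(0,512,2):
        if d[v,u]>0:
            q=atd(z,u,v)
            if np.hypot(q[0]-.509,q[1]-.004)<.06: X.append(np.r_[q,p[v,u]])
X=np.array(X)
h=X[(X[:,2]>.095)&(X[:,2]<.12)]; print('handle',len(h),h[:,:3].mean(0),h[:,:3].min(0),h[:,:3].max(0))
r=X[(X[:,2]>.045)&(X[:,2]<.065)]; print('plug top',len(r),r[:,:3].mean(0),r[:,:3].min(0),r[:,:3].max(0))
A=np.c_[r[:,:2],np.ones(len(r))];print('plane',np.linalg.lstsq(A,r[:,2],rcond=None)[0])
b=(p[:,:,0].astype(int)-p[:,:,2]>60); 
E
```

```text
[0.51016259 0.00446165 0.22144158] [-0.28657337  0.42401806 -0.12060989] 0.5850251209391196
handle 280 [0.50981612 0.00496863 0.10852606] [ 0.47464494 -0.00357861  0.09610422] [0.54211897 0.0129089  0.1110711 ]
plug top 267 [0.51161986 0.00636376 0.05305884] [ 0.4855586  -0.02085251  0.04542318] [0.53778344 0.03337109 0.05879964]
plane [-0.02768083 -0.00427639  0.06724812]
```

```bash
python3 -c "
from plant import workorder
print(workorder.close_job())"
```

```text
the job is handed in; nothing more can be done
None
```

The plug is standing upright near the middle of the 124 mm dish with the key still in it. The gripper was open and clear above it when I handed the job in, at about 25 s of the 72 s allowed.

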